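# Bring the sugar pail and ring for the waiter

## Robot

A 6-joint arm with a two-finger parallel gripper is mounted at the origin on a cart in front of the work surface, level with it; the furniture and walls round the work are solid. World frame = base frame: x ahead of the robot, y to its left, z up, the work surface at z = 0. Lengths are in mm, angles in degrees, forces in N, time in s.
With the tool pointing down it reaches from about 350 to 850 mm from the base axis. Payload 8.1 kg.
Tool frame: the origin (TCP) lies midway between the tips of the shut fingers; the grasp point (between the pads) lies 19 mm behind it (hold_point_z is the distance from the TCP to the grasp point, in mm); z points along the fingers, y is the direction in which the jaws open and shut (so a half turn about z gives the same grasp; the last joint's range is limited). The gripper opens to 85 mm and grips with 20 to 120 N. Pads are 22 mm wide; open, the fingers measure 114 mm over their backs; the gripper's body (76 mm by 85 mm) begins 54 mm behind the grasp point. The pads swing forward as they close: fully open they stand 13 mm farther back than shut.
Start: joints at [-69.866, 7.471, 85.268, -0, 87.261, -4.893], TCP at [253.845, -543.662, 231.292] pointing down, gripper open.
Joint ranges: [-169.43, 169.43], [-51.17, 129.36], [1.28, 143.12], [-76.62, 256.62], [0, 156.53], [-152.29, 152.29]. Speed limits (degrees/s): [136.94, 136.94, 159.86, 180, 180, 180].

## Interface

Orientations are given as [roll, pitch, yaw] about the fixed x, y, z axes, in that order (R = Rz(yaw) Ry(pitch) Rx(roll)).
In Python, from bench import sense, snapshot, camera_params, hand_in, hold_point_z gives the robot as it stands.
- The arm moves only by the tool servo_tool, never from a script. Its argument "motion" is a list of rows, each a list of 7 numbers: the finger opening in mm, from 0 to 85.4, then the shift along the tool's x, y, z in mm, then the turn, a rotation vector about the tool's x, y, z in rad. A call has 1 to 10 rows; each row shifts and turns the pose as measured when the row begins, along the tool's axes as they then stand; what a row does not reach is not made up. A row lasts 1/10 s, in which the tool goes at most 50 mm and 8.59 degrees, less where a joint would pass 70% of its speed; a pose out of reach is approached as far as the arm can. A call with a gripper value outside its range is refused whole. The fingers move at their own pace and stop on an object; "force" is the grip in N (left out, the last holds). Time passes only in rows, so rows that do not move let the fingers close. It gives the time, the measured TCP pose, the force and the opening at its end, in the units of the state.
- sense(): the state, without advancing time (a new reading comes with each control period).
- snapshot(name): name is "scene" or "top" or "wrist"; returns the picture (400x640x3 uint8, blue, green, red); there is no depth.
- camera_params(name): a dict with "fx", "fy", "cx", "cy" (pixels), "R" (3x3) and "t" (3): a world point X has camera coordinates R X + t; the wrist camera has in their place "tool_from_camera" (4x4, takes a point from camera to tool coordinates, whose origin is the TCP and whose axes are the flange's). Camera axes: x right, y down, z forward; pixel columns grow to the right and rows downward; lengths in mm; the calibration is good to about 2 mm. A picture is of the moment at which its call begins: read the wrist's pose just before it. camera_params takes no time and is no camera call.
- hand_in(): hands the job in, once; it reports no verdict.
The state is a dict: "time": time; "joint_pos": joint angles; "qd": joint speeds; "joint_efforts": joint torques, N m; "tool_pos": TCP position; "tcp_rot": TCP orientation; "ft_force": force on the tool from outside, world axes, zero at the start; "wrist_torque": the same for the moment, N m; "finger_gap": finger opening in mm.
Only numpy, scipy, OpenCV 4.12 (cv2) and the standard library are available. Lean on these libraries where they do the work, as an engineer would, in place of code of your own. Each camera call takes 0.05 s, during which the arm holds its last target. There are 200 camera calls.

## Task

The little sugar pail still hangs on its hook. Lift it up and off the hook by its wooden grip, stand it gently and upright in the middle of the empty slate mat and let go of it; then ring the service bell by pressing its button all the way down to the stop for a moment and letting it spring back up. Keep the pail upright, do not ring before the pail is in place, and leave everything else standing where it is.

Things in the scene. Friction and masses are not known exactly. Their poses are not given: they have to be found in the camera images.
- pail: Steel pail of sugar sticks, 68 mm across, rim 62 mm high, about 0.22 kg. Two upright wires (y = +-26 mm) carry a wooden grip block 14 mm thick (pail's x), 64 mm long (y), z = 115 to 151 mm. Origin: centre of the underside, z up. Hangs upright, block's underside on the hook bar; the bar passes along x through the loop (52 mm wide, 53 high) between block and rim.
- pail_grip (a point): Centre of the top face of the pail's wooden grip block, 151 mm above the pail's underside.
- stand: Fixed dark steel hook stand, round foot of 116 mm, 8 mm post at its origin (underside of foot, on the table). The 8 mm hook bar runs along the stand's -x, its axis 190 mm above the table, and ends 119 mm from the post in an upturned tip 207 mm high (13 mm above the bar's top). The pail hangs 55 mm from the post: lift it 18 to 40 mm, then draw it along -x past the tip.
- mat: Fixed empty black slate mat near the middle of the table, 200 mm (its x) by 250 mm (its y), 6 mm thick. Origin: centre of its underside. (The slate mat with a vase on it at the back is another one.)
- bell: Loose steel counter bell, 75 mm across, dome on a black foot, 57 mm high to the top of its button. Origin: centre of the underside, z up.
- bell_top (a point): Centre of the top of the bell's button (a knob of 15 mm diameter), 57 mm above the table when up.
- bell_button (a joint): Travel of the bell's spring button in m: 0 up, grows as it is pressed down, stop at 0.0035, reached with about 8 N.
- pepper_mill: Bystander: dark wooden mill, 57 mm across, 174 mm high, loose. Origin: centre of the underside.
- salt_mill: Bystander: light wooden mill, 57 mm across, 162 mm high, loose. Origin: centre of the underside.
- tumbler: Bystander: leaning glass tumbler, about 90 mm across, 114 mm high, loose. Origin: centre of the underside.
- packet: Bystander: wrapped wafer packet lying flat, 40 x 88 x 14 mm, loose. Origin: centre of the underside.

How it is judged:
By the outcome, as a careful person would: the job done as asked, in the order asked, and still so for the second after the job is handed in, with the robot touching nothing.
It also fails if it takes over 56 s, if anything falls off the work surface, if the arm or the gripper's body presses on something with over 40 N, if the wrist force passes 120 N, or if a joint passes its speed limit or range.

## Working session

There is one attempt and no reset: what is moved stays moved. The work goes in short steps, Python scripts to look and compute and a tool call to move; the robot and the scene stay as the last step left them, time stands still between calls to the robot, and variables do not carry over. Pictures are saved under pics/ and viewed, about 8 in all and at most 12, crops included, and the job is handed in when it is done.

Besides the shell and the picture viewer there is one more tool, called after "Request:" by a JSON object that holds its "name" and its "arguments", one argument or row to a line. servo_tool: Moves the arm, as the interface text tells. Its arguments: {"type":"object","properties":{"motion":{"type":"array"},"force":{"type":"number"}},"required":["motion"]}

```bash
mkdir -p pics; python3 - <<'E'
from bench import *
import cv2,numpy as np
s=sense();print(s['time'],s['tool_pos'],s['tcp_rot'],s['finger_gap'],s['ft_force'],hold_point_z)
for n in('scene','top'):
    cv2.imwrite(f'pics/{n}0.png',snapshot(n))
for n in('scene','top','wrist'):print(n,camera_params(n))
E
```

```text
0.0 [ 253.65017226 -543.15247328  230.23318005] [-1.79896077e+02 -9.43830280e-03  2.50251689e+01] 85.6142347825983 [ 0.90515998 -0.04048452 -0.20163248] 18.700000000000003
scene {'fx': 386.94137003029925, 'fy': 386.94137003029925, 'cx': 318.66759479658856, 'cy': 199.75761860928398, 'R': array([[-0.71385439, -0.70026784,  0.00607113],
       [-0.36972927,  0.36951177, -0.85250297],
       [ 0.59473706, -0.61080767, -0.52268712]]), 't': array([455.12897457, 347.77418464, 841.15784261])}
top {'fx': 421.0816610347675, 'fy': 421.0816610347675, 'cx': 309.22342893760447, 'cy': 197.2740098866861, 'R': array([[ 5.40269897e-02, -9.98539464e-01,  1.53285230e-04],
       [-9.75246510e-01, -5.27996630e-02, -2.14724103e-01],
       [ 2.14418584e-01,  1.14514060e-02, -9.76674734e-01]]), 't': array([  36.52519925,  625.80027997, 1291.25360792])}
wrist {'fx': 280.39167841404367, 'fy': 280.39167841404367, 'cx': 321.92049829096436, 'cy': 199.32148633312312, 'tool_from_camera': array([[-6.92213326e-04, -9.53267790e-01, -3.02125870e-01,
         7.69709468e+01],
       [ 9.99998145e-01, -1.16821051e-04, -1.92254406e-03,
         3.31324106e-01],
       [ 1.79740467e-03, -3.02126640e-01,  9.53266103e-01,
        -1.42127588e+02],
       [ 0.00000000e+00,  0.00000000e+00,  0.00000000e+00,
         1.00000000e+00]])}
```

View pics/scene0.png

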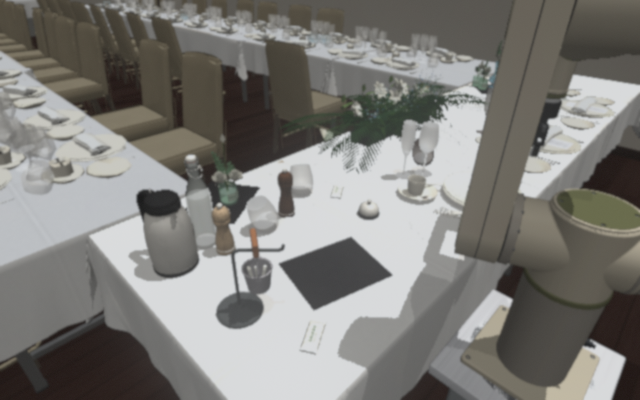

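View pics/top0.png

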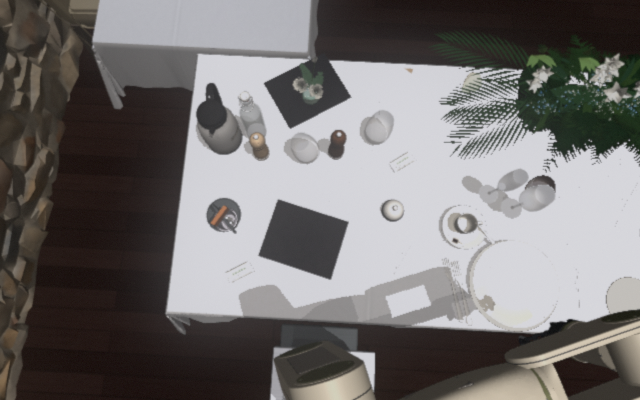

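```bash
cat > h.py <<'E'
import numpy as np,cv2
from bench import *
def ray(n,uv,z):
    p=camera_params(n);R,t=p['R'],p['t'];d=R.T@np.array([(uv[0]-p['cx'])/p['fx'],(uv[1]-p['cy'])/p['fy'],1]);c=-R.T@t
    return c+d*(z-c[2])/d[2]
def proj(n,X):
    p=camera_params(n);c=p['R']@np.array(X,float)+p['t'];return np.array([p['fx']*c[0]/c[2]+p['cx'],p['fy']*c[1]/c[2]+p['cy']])
def blob(mask,box):
    x0,y0,x1,y1=box;m=np.zeros_like(mask);m[y0:y1,x0:x1]=mask[y0:y1,x0:x1]
    cs,_=cv2.findContours(m.astype(np.uint8),cv2.RETR_EXTERNAL,cv2.CHAIN_APPROX_NONE)
    return max(cs,key=cv2.contourArea)
E
python3 - <<'E'
from h import *
T=cv2.imread('pics/top0.png');S=cv2.imread('pics/scene0.png')
g=T.max(2)
c=blob(g<75,(250,190,360,290));r=cv2.minAreaRect(c);print('mat',r)
W=np.array([ray('top',p,6)[:2] for p in c[:,0]],np.float32);print('mat world',cv2.minAreaRect(W),cv2.boxPoints(cv2.minAreaRect(W)))
for n,I,box in(('top',T,(195,190,250,245)),('scene',S,(240,220,270,265))):
    h=cv2.cvtColor(I,cv2.COLOR_BGR2HSV);m=(h[...,1]>110)&(h[...,2]>60)
    c=blob(m,box);print(n,'grip',cv2.minAreaRect(c),c[:,0].min(0),c[:,0].max(0),cv2.contourArea(c))
    if n=='top':
        W=np.array([ray('top',p,230)[:2] for p in c[:,0]],np.float32);print('grip world z230',cv2.minAreaRect(W))
print('bell',ray('top',(393,209),40))
a=cv2.resize(T[185:250,190:260],None,fx=6,fy=6,interpolation=cv2.INTER_CUBIC);b=cv2.resize(T[185:250,370:420],None,fx=6,fy=6,interpolation=cv2.INTER_CUBIC)
cc=cv2.resize(S[185:335,205:400],None,fx=4,fy=4,interpolation=cv2.INTER_CUBIC)[:,:800]
cv2.imwrite('pics/c1.png',np.hstack([a,b]));cv2.imwrite('pics/c2.png',cc)
E
```

```text
mat ((303.5999755859375, 238.6999969482422), (73.6810531616211, 57.86967468261719), 18.43494987487793)
mat world ((496.9927978515625, 82.82006072998047), (241.23558044433594, 191.8130340576172), 75.01012420654297) [[373.15222   -8.887222]
 [558.4382   -58.499355]
 [620.8334   174.52734 ]
 [435.54742  224.13948 ]]
top grip ((218.41078186035156, 214.8159942626953), (3.3534092903137207, 20.7911376953125), 37.56859588623047) [212 206] [225 223] 50.0
grip world z230 ((523.338134765625, 320.2331237792969), (9.69773006439209, 57.70964050292969), 57.61186599731445)
scene grip ((253.38414001464844, 237.45733642578125), (15.129120826721191, 2.6503570079803467), 83.6598129272461) [252 230] [255 245] 24.5
bell [ 604.61641464 -205.55735902   40.        ]
```

View pics/c1.png

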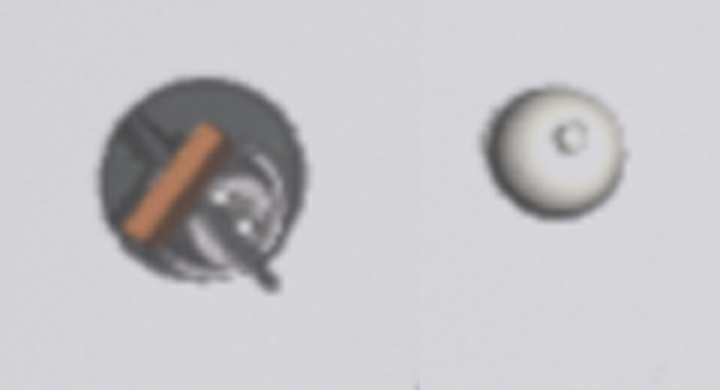

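View pics/c2.png

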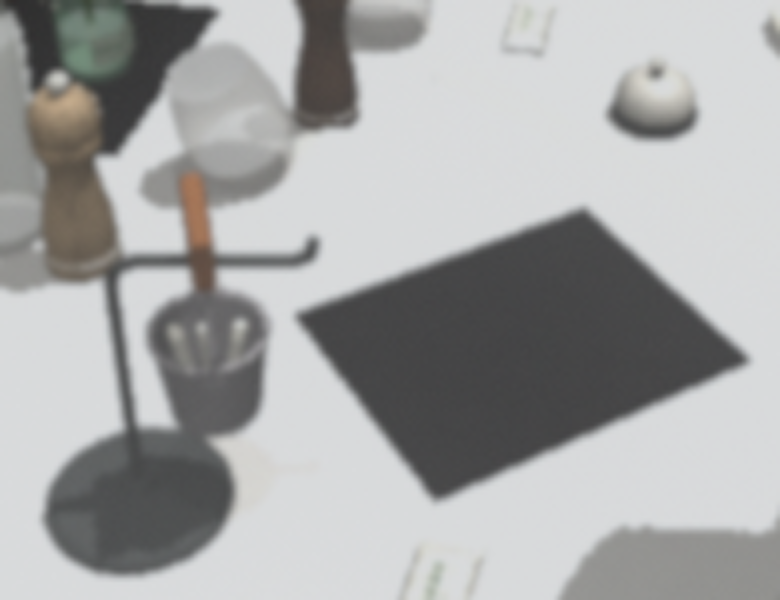

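```bash
python3 - <<'E'
from h import *
T=cv2.imread('pics/top0.png')
f=4;U=cv2.resize(T,None,fx=f,fy=f,interpolation=cv2.INTER_CUBIC)
def wp(c,z): return np.array([ray('top',(np.array(p)+.5)/f-.5,z)[:2] for p in c[:,0]],np.float32)
h=cv2.cvtColor(U,cv2.COLOR_BGR2HSV)
c=blob((h[...,1]>90)&(h[...,2]>60),(780,760,1000,980));W=wp(c,230);g=cv2.minAreaRect(W);print('grip',g)
m=U.max(2)<165;c=blob(m,(780,760,1000,980));W=wp(c,4)
# foot: drop protruding pail/hook, robust circle
from scipy.optimize import least_squares
r=least_squares(lambda p:np.hypot(*(W-p[:2]).T)-58,W.mean(0),loss='soft_l1',f_scale=1.5).x;print('foot fixed R',r)
r=least_squares(lambda p:np.hypot(*(W-p[:2]).T)-p[2],[*W.mean(0),58],loss='soft_l1',f_scale=1.5).x;print('foot freeR',r)
tip=ray('top',(235.3,232.2),207);print('tip',tip,'yaw',np.degrees(np.arctan2(*(r[:2]-tip[:2])[::-1])),np.hypot(*(r[:2]-tip[:2])))
c=blob(U.max(2)<80,(1000,760,1440,1160));W=wp(c,6);print('mat',cv2.minAreaRect(W))
# bell: foot circle, button
g=cv2.cvtColor(U,cv2.COLOR_BGR2GRAY)
c=blob(g<150,(1480,760,1680,960));W=wp(c,5);print('bell n',len(W),cv2.minEnclosingCircle(W))
print('button',ray('top',(370+572/6-.5,185+135/6-.5),57))
# scene button crop2 (655,68)/4+(205,185)
print('button scene',ray('scene',(205+655/4-.4,185+66/4-.4),57))
E
```

```text
grip ((523.0331420898438, 319.9874267578125), (13.824124336242676, 61.87630081176758), 58.709747314453125)
foot fixed R [562.86806967 355.50434079]
foot freeR [562.8441979  355.49144865  58.13288153]
tip [479.70710658 272.67275619 207.        ] yaw 44.89007380242721 117.34867606446129
mat ((497.0228271484375, 83.19479370117188), (243.8146209716797, 194.00746154785156), 75.15168762207031)
bell n 304 ((607.0928955078125, -207.37039184570312), 38.707176208496094)
button [ 620.36258005 -434.5091884    57.        ]
button scene [ 599.86105502 -197.3540872    57.        ]
```

```bash
cat >> h.py <<'E'
from scipy.spatial.transform import Rotation as Ro
def plan(wps,gap,step=45,ang=8):
    s=sense();p=np.array(s['tool_pos']);R=Ro.from_euler('xyz',s['tcp_rot'],degrees=True);print('at',s['time'],p.round(1),np.round(s['tcp_rot'],1),round(s['finger_gap'],1),np.round(s['ft_force'],1))
    for w in wps:
        q=np.array(w[:3],float);Q=Ro.from_euler('xyz',[180,0,w[3]],degrees=True)
        rv=(R.inv()*Q).as_rotvec();n=max(int(np.ceil(np.linalg.norm(q-p)/step)),int(np.ceil(np.degrees(np.linalg.norm(rv))/ang)),1)
        for i in range(n):
            d=R.inv().apply((q-p)/n)
            print([gap]+[round(float(v)) if abs(v)>3 else round(float(v),1) for v in d]+[round(float(v),3) for v in rv/n],end=',\n' if i%10==9 else ',')
            R=R*Ro.from_rotvec(rv/n)
        p=q
    print()
E
python3 - <<'E'
from h import *
print('button',ray('top',(370+25.3-.5,185+135/6-.5),57))
plan([(430,-130,330,90),(523,320,320,149)],50)
E
```

```text
button [ 608.10234839 -208.03868677   57.        ]
at 0.1 [ 253.7 -543.2  230.3] [-179.9   -0.    25. ] 85.6 [0.1 0.7 0.5]
[50, 30, -27, -9, -0.0, -0.0, -0.103],[50, 33, -24, -9, -0.0, -0.0, -0.103],[50, 35, -20, -9, -0.0, -0.0, -0.103],[50, 37, -17, -9, -0.0, -0.0, -0.103],[50, 39, -13, -9, -0.0, -0.0, -0.103],[50, 40, -9, -9, -0.0, -0.0, -0.103],[50, 41, -5, -9, -0.0, -0.0, -0.103],[50, 41, -0.4, -9, -0.0, -0.0, -0.103],[50, 41, 4, -9, -0.0, -0.0, -0.103],[50, 40, 8, -9, -0.0, -0.0, -0.103],
[50, 39, 12, -9, -0.0, -0.0, -0.103],[50, 41, 8, 0.9, -0.0, 0.0, -0.094],[50, 40, 12, 0.9, -0.0, 0.0, -0.094],[50, 39, 16, 0.9, -0.0, 0.0, -0.094],[50, 37, 19, 0.9, -0.0, 0.0, -0.094],[50, 35, 23, 0.9, -0.0, 0.0, -0.094],[50, 33, 26, 0.9, -0.0, 0.0, -0.094],[50, 30, 29, 0.9, -0.0, 0.0, -0.094],[50, 27, 32, 0.9, -0.0, 0.0, -0.094],[50, 24, 34, 0.9, -0.0, 0.0, -0.094],[50, 21, 36, 0.9, -0.0, 0.0, -0.094],
[50, 17, 38, 0.9, -0.0, 0.0, -0.094],
```

Request:
{"name": "servo_tool", "arguments": {
  "motion": [
    [50, 30, -27, -9, 0, 0, -0.103],
    [50, 33, -24, -9, 0, 0, -0.103],
    [50, 35, -20, -9, 0, 0, -0.103],
    [50, 37, -17, -9, 0, 0, -0.103],
    [50, 39, -13, -9, 0, 0, -0.103],
    [50, 40, -9, -9, 0, 0, -0.103],
    [50, 41, -5, -9, 0, 0, -0.103],
    [50, 41, 0, -9, 0, 0, -0.103],
    [50, 41, 4, -9, 0, 0, -0.103],
    [50, 40, 8, -9, 0, 0, -0.103]
  ]
}}

```text
time: 1.1
tool_pos: [408.6, -153.0, 317.3]
tcp_rot: [-179.5, -0.7, 85.8]
ft_force: [0.2, -1.1, -0.0]
finger_gap: 49.7
```

```bash
python3 - <<'E'
from h import *
plan([(523,320,320,149)],50)
E
```

```text
at 1.1 [ 408.6 -153.   317.3] [-179.5   -0.7   85.8] 49.7 [ 0.2 -1.1 -0. ]
[50, 44, 7, 0.2, -0.0, -0.001, -0.1],[50, 43, 12, 0.1, -0.0, -0.001, -0.1],[50, 41, 16, 0.1, -0.0, -0.001, -0.1],[50, 40, 20, 0.0, -0.0, -0.001, -0.1],[50, 37, 24, -0.0, -0.0, -0.001, -0.1],[50, 35, 27, -0.1, -0.0, -0.001, -0.1],[50, 32, 31, -0.1, -0.0, -0.001, -0.1],[50, 29, 34, -0.1, -0.0, -0.001, -0.1],[50, 25, 36, -0.2, -0.0, -0.001, -0.1],[50, 21, 39, -0.2, -0.0, -0.001, -0.1],
[50, 17, 41, -0.2, -0.0, -0.001, -0.1],
```

Request:
{"name": "servo_tool", "arguments": {
  "motion": [
    [50, 44, 7, 0, 0, 0, -0.1],
    [50, 43, 12, 0, 0, 0, -0.1],
    [50, 41, 16, 0, 0, 0, -0.1],
    [50, 40, 20, 0, 0, 0, -0.1],
    [50, 37, 24, 0, 0, 0, -0.1],
    [50, 35, 27, 0, 0, 0, -0.1],
    [50, 32, 31, 0, 0, 0, -0.1],
    [50, 29, 34, 0, 0, 0, -0.1],
    [50, 25, 36, 0, 0, 0, -0.1],
    [50, 21, 39, 0, 0, 0, -0.1]
  ]
}}

```text
time: 2.1
tool_pos: [506.1, 298.3, 320.3]
tcp_rot: [179.8, -0.7, 145.5]
ft_force: [0.8, -0.8, 0.7]
finger_gap: 50.0
```

```bash
python3 - <<'E'
from h import *
plan([(523,320,320,149)],50)
E
```

```text
at 2.1 [506.1 298.3 320.3] [179.8  -0.7 145.5] 50.0 [ 0.8 -0.8  0.7]
[50, -1.7, 27, 0.4, 0.004, -0.012, -0.06],
```

Request:
{"name": "servo_tool", "arguments": {
  "motion": [
    [50, -2, 27, 0, 0.004, -0.012, -0.06],
    [50, 0, 0, 0, 0, 0, 0],
    [50, 0, 0, 0, 0, 0, 0]
  ]
}}

```text
time: 2.4
tool_pos: [521.7, 326.0, 316.6]
tcp_rot: [-179.8, -0.2, 149.7]
ft_force: [0.2, -0.0, 1.2]
finger_gap: 50.1
```

```bash
cat >> h.py <<'E'
def wray(uv,z,s):
    p=camera_params('wrist');M=p['tool_from_camera'];R=Ro.from_euler('xyz',s['tcp_rot'],degrees=True).as_matrix()
    d=R@M[:3,:3]@np.array([(uv[0]-p['cx'])/p['fx'],(uv[1]-p['cy'])/p['fy'],1]);c=np.array(s['tool_pos'])+R@M[:3,3]
    return c+d*(z-c[2])/d[2]
E
python3 - <<'E'
from h import *
s=sense();I=snapshot('wrist');cv2.imwrite('pics/w1.png',I);print(s['tool_pos'],s['tcp_rot'])
h=cv2.cvtColor(I,cv2.COLOR_BGR2HSV);m=(h[...,1]>90)&(h[...,2]>60)
c=blob(m,(0,0,640,400));print(cv2.minAreaRect(c))
W=np.array([wray(p,230,s)[:2] for p in c[:,0]],np.float32);print(cv2.minAreaRect(W),cv2.boxPoints(cv2.minAreaRect(W)))
E
```

```text
[521.7407919  326.02841953 316.62099424] [-179.80810656   -0.18131563  149.68396912]
((319.55511474609375, 205.12220764160156), (13.029582023620605, 66.14710998535156), 2.290609836578369)
((521.2638549804688, 323.27655029296875), (11.227449417114258, 60.05262756347656), 57.72311019897461) [[492.8795  334.56467]
 [543.6526  302.49588]
 [549.6482  311.98843]
 [498.87512 344.05722]]
```

View pics/w1.png

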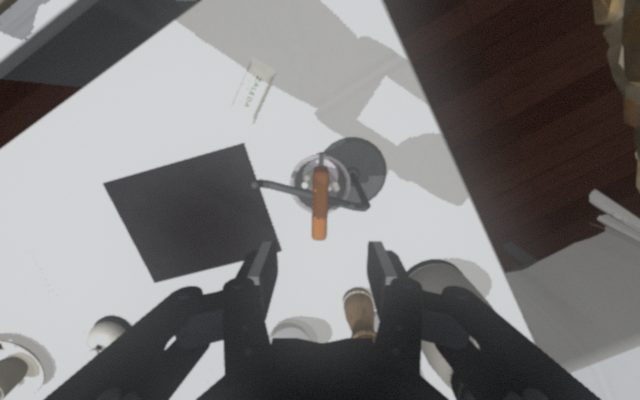

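```bash
python3 - <<'E'
from h import *
plan([(522,322,235,148),(522,322,204,148)],50,step=28)
E
```

```text
at 2.45 [521.6 325.7 316.4] [-179.8   -0.2  149.7] 49.8 [ 0.2  0.6 -0.4]
[50, -0.8, -0.9, 27, -0.001, -0.001, 0.01],[50, -0.8, -0.9, 27, -0.001, -0.001, 0.01],[50, -0.8, -1.0, 27, -0.001, -0.001, 0.01],[50, 0.0, -0.0, 16, 0.0, 0.0, 0.0],[50, 0.0, -0.0, 16, 0.0, 0.0, 0.0],
```

Request:
{"name": "servo_tool", "arguments": {
  "motion": [
    [50, -0.8, -0.9, 27, 0, 0, 0.01],
    [50, -0.8, -0.9, 27, 0, 0, 0.01],
    [50, -0.8, -1, 25, 0, 0, 0.01],
    [50, 0, 0, 0, 0, 0, 0]
  ]
}}

```text
time: 2.85
tool_pos: [522.1, 317.4, 237.7]
tcp_rot: [-180.0, -0.1, 147.4]
ft_force: [-0.5, -0.8, -0.4]
finger_gap: 49.8
```

```bash
python3 - <<'E'
from h import *
plan([(522,322,204,148)],50,step=16)
I=snapshot('scene');J=snapshot('wrist')
cv2.imwrite('pics/s1.png',np.vstack([cv2.resize(I[170:340,180:330],(530,600)).astype(np.uint8)]))
E
```

```text
at 2.85 [522.1 317.4 237.7] [-1.800e+02 -1.000e-01  1.474e+02] 49.8 [-0.5 -0.8 -0.4]
[50, 0.8, 1.3, 11, -0.0, -0.0, -0.003],[50, 0.8, 1.3, 11, -0.0, -0.0, -0.003],[50, 0.8, 1.3, 11, -0.0, -0.0, -0.003],
```

View pics/s1.png

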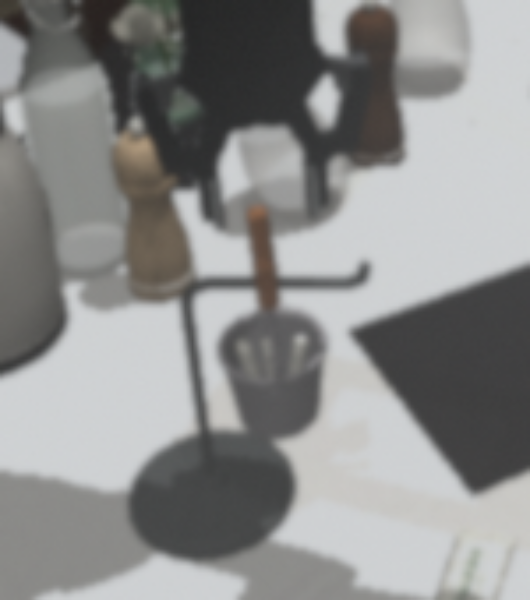

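Request:
{"name": "servo_tool", "arguments": {
  "motion": [
    [50, 0.8, 1, 11, 0, 0, -0.003],
    [50, 0.8, 1, 11, 0, 0, -0.003],
    [50, 0.8, 1, 10, 0, 0, -0.003],
    [50, 0, 0, 0, 0, 0, 0]
  ],
  "force": 30
}}

```text
time: 3.35
tool_pos: [526.0, 323.3, 213.8]
tcp_rot: [179.3, 0.4, 148.0]
ft_force: [-0.4, 0.3, -0.3]
finger_gap: 49.9
```

```bash
python3 - <<'E'
from h import *
plan([(522,322,204,148)],50,step=16)
E
```

```text
at 3.35 [526.  323.3 213.8] [179.3   0.4 148. ] 49.9 [-0.4  0.3 -0.3]
[50, 2.7, -3, 10, 0.012, 0.006, -0.001],
```

Request:
{"name": "servo_tool", "arguments": {
  "motion": [
    [50, 2, -3, 9, 0.012, 0.006, 0],
    [50, 0, 0, 0, 0, 0, 0]
  ]
}}

```text
time: 3.55
tool_pos: [522.4, 322.0, 203.9]
tcp_rot: [-179.9, -0.0, 148.0]
ft_force: [0.7, 0.3, -0.3]
finger_gap: 50.1
```

Request:
{"name": "servo_tool", "arguments": {
  "motion": [
    [28, 0, 0, 0, 0, 0, 0],
    [16, 0, 0, 0, 0, 0, 0],
    [5, 0, 0, 0, 0, 0, 0],
    [5, 0, 0, 0, 0, 0, 0],
    [5, 0, 0, 0, 0, 0, 0],
    [5, 0, 0, 0, 0, 0, 0]
  ],
  "force": 40
}}

```text
time: 4.15
tool_pos: [522.6, 322.2, 204.3]
tcp_rot: [-179.9, -0.0, 148.0]
ft_force: [-0.4, 1.0, -0.4]
finger_gap: 13.3
```

```bash
python3 - <<'E'
from h import *
s=sense();print(s)
E
```

```text
{'time': 4.15, 'joint_pos': array([ 2.68828782e+01,  1.04263289e+01,  8.48286394e+01, -1.18015744e-02,
        8.48102995e+01, -3.11104466e+01]), 'qd': array([-0.01137857,  0.05905452,  0.04779632, -0.01925445, -0.04050009,
        0.0129284 ]), 'joint_efforts': array([-8.09252635e-02, -5.98895752e+01, -5.02288342e+01, -6.14825869e-02,
        7.35244970e-02,  6.14359615e-04]), 'tool_pos': array([522.57894151, 322.24263738, 204.27994149]), 'tcp_rot': array([-1.79938047e+02, -2.36615180e-02,  1.47994386e+02]), 'ft_force': array([-0.37811998,  1.00476143, -0.39213916]), 'wrist_torque': array([0.03627025, 0.04171464, 0.00868724]), 'finger_gap': 13.32009860971494}
```

Request:
{"name": "servo_tool", "arguments": {
  "motion": [
    [5, 0, 0, -5, 0, 0, 0],
    [5, 0, 0, -8, 0, 0, 0],
    [5, 0, 0, -9, 0, 0, 0],
    [5, 0, 0, -5, 0, 0, 0],
    [5, 0, 0, 0, 0, 0, 0],
    [5, 0, 0, 0, 0, 0, 0]
  ],
  "force": 60
}}

```text
time: 4.75
tool_pos: [522.8, 322.3, 234.4]
tcp_rot: [-180.0, 0.0, 148.0]
ft_force: [0.5, 0.6, -1.9]
finger_gap: 12.9
```

```bash
python3 - <<'E'
from h import *
s=sense();a=np.radians(45);p=s['tool_pos']
z=230.5
plan([(p[0]-110*np.cos(a),p[1]-110*np.sin(a),z,148)],5,step=16)
E
```

```text
at 4.75 [522.8 322.3 234.4] [-180.    0.  148.] 12.9 [ 0.5  0.6 -1.9]
[5, 4, -15, 0.6, -0.0, 0.0, -0.0],[5, 4, -15, 0.6, -0.0, 0.0, -0.0],[5, 4, -15, 0.6, -0.0, 0.0, -0.0],[5, 4, -15, 0.6, -0.0, 0.0, -0.0],[5, 4, -15, 0.6, -0.0, 0.0, -0.0],[5, 4, -15, 0.6, -0.0, 0.0, -0.0],[5, 4, -15, 0.6, -0.0, 0.0, -0.0],
```

Request:
{"name": "servo_tool", "arguments": {
  "motion": [
    [5, 2, -7, 0.5, 0, 0, 0],
    [5, 4, -15, 0.5, 0, 0, 0],
    [5, 4, -15, 0.5, 0, 0, 0],
    [5, 4, -15, 0.5, 0, 0, 0],
    [5, 0, 0, 0, 0, 0, 0]
  ]
}}

```text
time: 5.25
tool_pos: [480.1, 283.1, 230.1]
tcp_rot: [-179.8, -0.1, 148.0]
ft_force: [0.4, 0.2, -2.2]
finger_gap: 13.0
```

```bash
python3 - <<'E'
from h import *
plan([(445,244.5,230.5,148)],5,step=16)
E
```

```text
at 5.25 [480.1 283.1 230.1] [-1.798e+02 -1.000e-01  1.480e+02] 13.0 [ 0.4  0.2 -2.2]
[5, 2.3, -13, -0.0, -0.001, -0.0, 0.0],[5, 2.3, -13, -0.1, -0.001, -0.0, 0.0],[5, 2.3, -13, -0.1, -0.001, -0.0, 0.0],[5, 2.3, -13, -0.1, -0.001, -0.0, 0.0],
```

Request:
{"name": "servo_tool", "arguments": {
  "motion": [
    [5, 2.3, -13, -0.5, 0, 0, 0],
    [5, 2.3, -13, 0, 0, 0, 0],
    [5, 2.3, -13, 0, 0, 0, 0],
    [5, 2.3, -13, 0, 0, 0, 0],
    [5, 2, -10, 0, 0, 0, 0],
    [5, 0, 0, 0, 0, 0, 0]
  ]
}}

```text
time: 5.85
tool_pos: [436.2, 235.3, 229.6]
tcp_rot: [-179.8, -0.1, 148.0]
ft_force: [0.4, -0.2, -2.2]
finger_gap: 12.5
```

```bash
python3 - <<'E'
from h import *
plan([(497,83,200,148)],5,step=30)
E
```

```text
at 5.85 [436.2 235.3 229.6] [-1.798e+02 -1.000e-01  1.480e+02] 12.5 [ 0.4 -0.2 -2.2]
[5, -22, -16, 5, -0.001, -0.0, 0.0],[5, -22, -16, 5, -0.001, -0.0, 0.0],[5, -22, -16, 5, -0.001, -0.0, 0.0],[5, -22, -16, 5, -0.001, -0.0, 0.0],[5, -22, -16, 5, -0.001, -0.0, 0.0],[5, -22, -16, 5, -0.001, -0.0, 0.0],
```

Request:
{"name": "servo_tool", "arguments": {
  "motion": [
    [5, -8, -6, 0, 0, 0, 0],
    [5, -16, -12, 3, 0, 0, 0],
    [5, -22, -16, 5, 0, 0, 0],
    [5, -22, -16, 5, 0, 0, 0],
    [5, -22, -16, 5, 0, 0, 0],
    [5, -20, -15, 5, 0, 0, 0],
    [5, -14, -10, 4, 0, 0, 0],
    [5, -6, -4, 2, 0, 0, 0],
    [5, 0, 0, 0, 0, 0, 0],
    [5, 0, 0, 0, 0, 0, 0]
  ]
}}

```text
time: 6.85
tool_pos: [503.2, 79.0, 200.1]
tcp_rot: [-180.0, 0.0, 148.1]
ft_force: [0.9, 0.5, -1.9]
finger_gap: 13.0
```

```bash
python3 - <<'E'
from h import *
plan([(497,83,200,148)],5,step=30)
s=sense()
for n in('scene','top'): cv2.imwrite(f'pics/{n}2.png',snapshot(n))
S=cv2.imread('pics/scene2.png');T=cv2.imread('pics/top2.png')
cv2.imwrite('pics/v2.png',np.hstack([cv2.resize(S[130:330,230:430],(400,400)),cv2.resize(T[150:350,200:400],(400,400))]))
E
```

```text
at 6.85 [503.2  79.  200.1] [-180.     0.   148.1] 13.0 [ 0.9  0.5 -1.9]
[5, 7, 0.2, 0.1, -0.0, 0.0, 0.002],
```

View pics/v2.png

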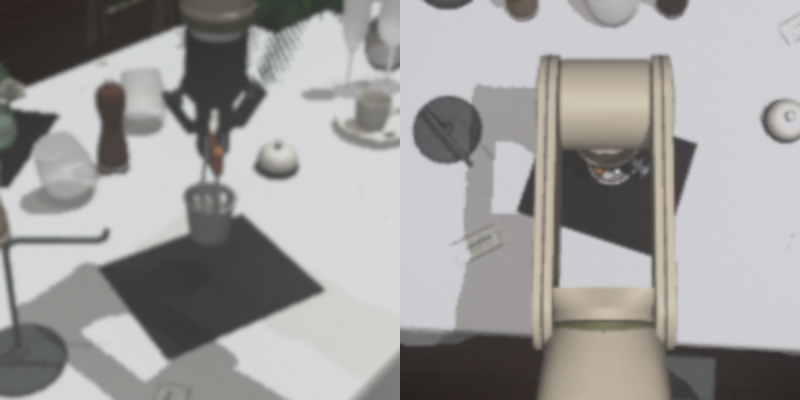

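```bash
python3 - <<'E'
from h import *
s=sense();S=cv2.imread('pics/scene2.png')
print('rim c @137',ray('scene',(335,230),137))
t=np.array(s['tool_pos'])
c=t+np.array([0,0,0])
print('expected px rim c',proj('scene',(t[0],t[1],t[2]-125+62)),'bottom',proj('scene',(t[0],t[1],t[2]-125)),'grip top',proj('scene',(t[0],t[1],t[2]+26)))
cv2.imwrite('pics/w2.png',snapshot('wrist'))
c=cv2.resize(S[170:260,310:370],None,fx=6,fy=6,interpolation=cv2.INTER_CUBIC);W=cv2.imread('pics/w2.png')[60:300,220:420]
W=cv2.resize(W,(430,540));
cv2.imwrite('pics/v3.png',np.hstack([c,W]))
E
```

```text
rim c @137 [495.57385345  84.91012665 137.        ]
expected px rim c [334.32006313 227.88218637] bottom [333.69977489 246.44682294] grip top [335.28265637 199.07268683]
```

View pics/v3.png

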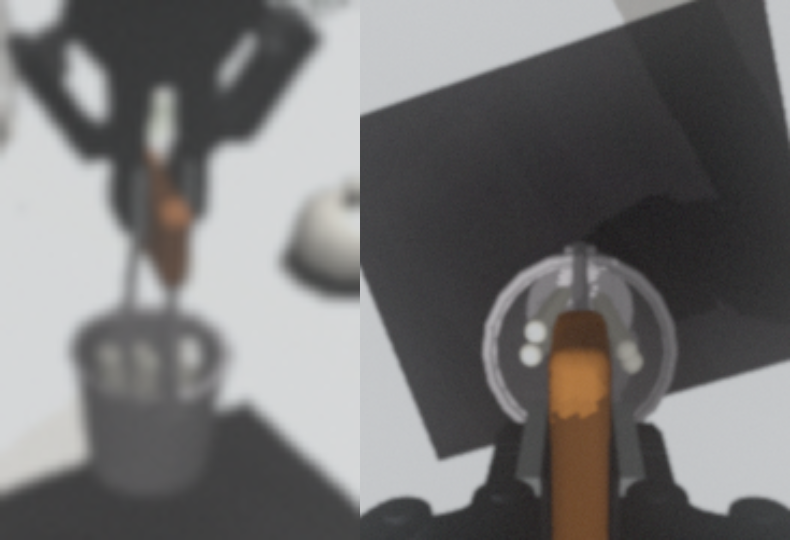

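```bash
python3 - <<'E'
from h import *
s=sense();print(s['tool_pos'],wray((321.9,215.5),137,s),ray('scene',(335,228.3),137))
c=cv2.imread('pics/top2.png')
# mat centre again from the wrist: first image
I=cv2.imread('pics/w1.png')
s1=dict(tool_pos=[521.74,326.03,316.62],tcp_rot=[-179.808,-.181,149.684])
cc=blob(I.max(2)<85,(95,135,258,290))
W=np.array([wray(p,6,s1)[:2] for p in cc[:,0]],np.float32);print('mat wrist',cv2.minAreaRect(W))
S=cv2.imread('pics/scene0.png');cc=blob(S.max(2)<85,(270,230,400,310));W=np.array([ray('scene',p,6)[:2] for p in cc[:,0]],np.float32);print('mat scene',cv2.minAreaRect(W))
E
```

```text
[503.0167341   79.4689459  200.26841383] [503.64281579  78.73900785 137.        ] [500.69950221  79.29453808 137.        ]
mat wrist ((527.298095703125, 78.83401489257812), (247.44883728027344, 260.47265625), 75.04631805419922)
mat scene ((491.6859130859375, 87.3543701171875), (240.8048553466797, 191.44935607910156), 75.0199203491211)
```

```bash
python3 - <<'E'
from h import *
plan([(496,84,200,148),(496,84,142,148)],5,step=15)
E
```

```text
at 7.0 [503.   79.5 200.3] [-180.     0.   148.2] 13.1 [ 1.2  0.6 -1.8]
[5, 8, 0.2, 0.3, -0.0, 0.001, 0.003],[5, 0.0, -0.0, 15, -0.0, 0.0, 0.0],[5, 0.0, -0.0, 15, -0.0, 0.0, 0.0],[5, 0.0, -0.0, 15, -0.0, 0.0, 0.0],[5, 0.0, -0.0, 15, -0.0, 0.0, 0.0],
```

Request:
{"name": "servo_tool", "arguments": {
  "motion": [
    [5, 4, 0, 0, 0, 0, 0],
    [5, 4, 0, 5, 0, 0, 0],
    [5, 0, 0, 13, 0, 0, 0],
    [5, 0, 0, 15, 0, 0, 0],
    [5, 0, 0, 13, 0, 0, 0],
    [5, 0, 0, 6, 0, 0, 0],
    [5, 0, 0, 0, 0, 0, 0],
    [5, 0, 0, 0, 0, 0, 0]
  ]
}}

```text
time: 7.8
tool_pos: [493.7, 86.1, 142.1]
tcp_rot: [-179.9, -0.1, 148.4]
ft_force: [-0.1, 0.6, -2.2]
finger_gap: 12.9
```

```bash
python3 - <<'E'
from h import *
plan([(496,84,133,148)],5,step=3)
E
```

```text
at 7.8 [493.7  86.1 142.1] [-1.799e+02 -1.000e-01  1.484e+02] 12.9 [-0.1  0.6 -2.2]
[5, -0.8, -0.1, 2.3, -0.0, -0.0, 0.002],[5, -0.8, -0.1, 2.3, -0.0, -0.0, 0.002],[5, -0.8, -0.1, 2.3, -0.0, -0.0, 0.002],[5, -0.8, -0.1, 2.3, -0.0, -0.0, 0.002],
```

Request:
{"name": "servo_tool", "arguments": {
  "motion": [
    [5, -0.8, 0, 2, 0, 0, 0],
    [5, -0.8, 0, 2, 0, 0, 0],
    [5, -0.8, 0, 2, 0, 0, 0],
    [5, 0, 0, 1.5, 0, 0, 0],
    [5, 0, 0, 0, 0, 0, 0]
  ]
}}

```text
time: 8.3
tool_pos: [497.4, 84.5, 135.7]
tcp_rot: [180.0, 0.1, 148.4]
ft_force: [0.2, -1.0, -2.1]
finger_gap: 12.7
```

Request:
{"name": "servo_tool", "arguments": {
  "motion": [
    [5, 0, 0, 1.2, 0, 0, 0],
    [5, 0, 0, 1.2, 0, 0, 0],
    [5, 0, 0, 1, 0, 0, 0],
    [5, 0, 0, 0, 0, 0, 0]
  ]
}}

```text
time: 8.7
tool_pos: [497.6, 84.6, 132.3]
tcp_rot: [180.0, 0.1, 148.4]
ft_force: [-0.2, -0.1, -2.2]
finger_gap: 12.7
```

Request:
{"name": "servo_tool", "arguments": {
  "motion": [
    [5, 0, 0, 0.7, 0, 0, 0],
    [5, 0, 0, 0.4, 0, 0, 0],
    [5, 0, 0, 0, 0, 0, 0]
  ]
}}

```text
time: 9.0
tool_pos: [498.1, 84.6, 132.1]
tcp_rot: [179.9, 0.1, 148.4]
ft_force: [-0.2, -0.2, -1.7]
finger_gap: 12.9
```

Request:
{"name": "servo_tool", "arguments": {
  "motion": [
    [5, 0, 0, 0.8, 0, 0, 0],
    [5, 0, 0, 0.5, 0, 0, 0],
    [5, 0, 0, 0, 0, 0, 0]
  ]
}}

```text
time: 9.3
tool_pos: [498.5, 84.5, 132.0]
tcp_rot: [179.9, 0.2, 148.4]
ft_force: [-1.6, -0.8, 1.3]
finger_gap: 12.8
```

Request:
{"name": "servo_tool", "arguments": {
  "motion": [
    [16, 0, 0, 0, 0, 0, 0],
    [20, 0, 0, 0, 0, 0, 0],
    [26, 0, 0, 0, 0, 0, 0],
    [34, 0, 0, 0, 0, 0, 0],
    [40, 0, 0, 0, 0, 0, 0],
    [40, 0, 0, 0, 0, 0, 0]
  ]
}}

```text
time: 9.9
tool_pos: [498.9, 84.6, 131.5]
tcp_rot: [179.9, 0.2, 148.4]
ft_force: [0.4, 0.3, 0.4]
finger_gap: 39.8
```

Request:
{"name": "servo_tool", "arguments": {
  "motion": [
    [40, 0, 0, -8, 0, 0, 0],
    [40, 0, 0, -20, 0, 0, 0],
    [40, 0, 0, -30, 0, 0, 0],
    [40, 0, 0, -30, 0, 0, 0],
    [40, 0, 0, -20, 0, 0, 0],
    [40, 0, 0, -10, 0, 0, 0]
  ]
}}

```text
time: 10.5
tool_pos: [496.6, 84.5, 253.9]
tcp_rot: [180.0, 0.0, 148.4]
ft_force: [-0.5, -0.3, 0.1]
finger_gap: 39.9
```

```bash
python3 - <<'E'
from h import *
plan([(606,-207,240,115)],0,step=35)
E
```

```text
at 10.5 [496.6  84.5 253.9] [180.    0.  148.4] 39.9 [-0.5 -0.3  0.1]
[0, -27, -21, 1.6, 0.0, 0.0, 0.065],[0, -29, -19, 1.6, 0.0, 0.0, 0.065],[0, -30, -17, 1.6, 0.0, 0.0, 0.065],[0, -31, -16, 1.6, 0.0, 0.0, 0.065],[0, -32, -13, 1.6, 0.0, 0.0, 0.065],[0, -33, -11, 1.5, 0.0, 0.0, 0.065],[0, -33, -9, 1.5, 0.0, 0.0, 0.065],[0, -34, -7, 1.5, 0.0, 0.0, 0.065],[0, -34, -5, 1.5, 0.0, 0.0, 0.065],
```

Request:
{"name": "servo_tool", "arguments": {
  "motion": [
    [0, -14, -10, 0, 0, 0, 0.033],
    [0, -29, -19, 1, 0, 0, 0.065],
    [0, -30, -17, 1, 0, 0, 0.065],
    [0, -31, -16, 1, 0, 0, 0.065],
    [0, -32, -13, 1, 0, 0, 0.065],
    [0, -33, -11, 1, 0, 0, 0.065],
    [0, -33, -9, 1, 0, 0, 0.065],
    [0, -34, -7, 1, 0, 0, 0.065],
    [0, -30, -4, 1, 0, 0, 0.065],
    [0, -12, -2, 0, 0, 0, 0.02]
  ],
  "force": 60
}}

```text
time: 11.5
tool_pos: [614.7, -203.1, 247.3]
tcp_rot: [179.8, -0.0, 114.5]
ft_force: [-0.4, -0.1, -0.6]
finger_gap: 0.2
```

Request:
{"name": "servo_tool", "arguments": {
  "motion": [
    [0, 0, 0, 0, 0, 0, 0],
    [0, 0, 0, 0, 0, 0, 0]
  ]
}}

```text
time: 11.7
tool_pos: [614.2, -203.9, 246.1]
tcp_rot: [179.8, -0.1, 114.5]
ft_force: [-0.4, -0.8, -0.8]
finger_gap: -0.2
```

```bash
python3 - <<'E'
from h import *
plan([(606,-207,150,115)],0,step=20)
s=sense();I=snapshot('wrist');S=snapshot('scene');cv2.imwrite('pics/w3.png',I)
cv2.imwrite('pics/s3.png',S)
cv2.imwrite('pics/v4.png',np.hstack([I[:,100:500],cv2.resize(S[140:340,220:420],(400,400),interpolation=cv2.INTER_CUBIC)]))
print(s['tool_pos'],s['tcp_rot'])
E
```

```text
at 11.7 [ 614.2 -203.9  246.1] [ 1.798e+02 -1.000e-01  1.145e+02] -0.2 [-0.4 -0.8 -0.8]
[0, 0.1, -1.8, 19, 0.001, -0.0, -0.002],[0, 0.1, -1.8, 19, 0.001, -0.0, -0.002],[0, 0.1, -1.8, 19, 0.001, -0.0, -0.002],[0, 0.1, -1.8, 19, 0.001, -0.0, -0.002],[0, 0.1, -1.8, 19, 0.001, -0.0, -0.002],
[ 614.22510825 -203.8669267   246.08884393] [ 1.79834617e+02 -1.37705869e-01  1.14456067e+02]
```

View pics/v4.png

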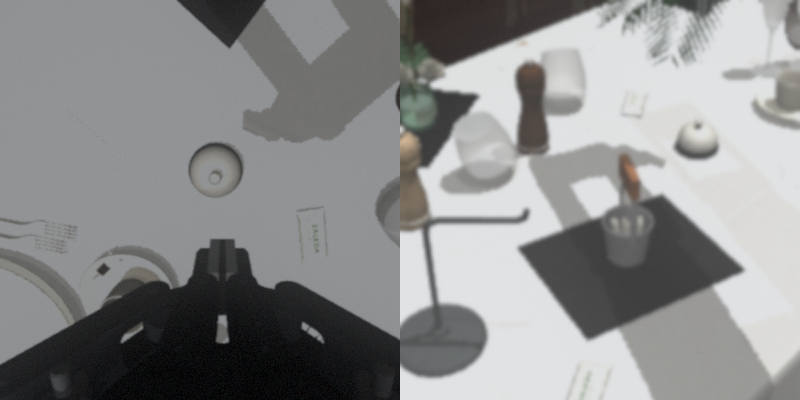

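```bash
python3 - <<'E'
from h import *
s=dict(tool_pos=[614.225,-203.867,246.089],tcp_rot=[179.835,-.1377,114.456])
print('button wrist',wray((314.8,177.3),57,s),'foot wrist',wray((315.8,169.5),8,s))
S=cv2.imread('pics/scene0.png');a=(205+655/4-.4,185+66/4-.4)
print('scene',ray('scene',a,57)); print([proj('scene',(x,y,57)) for x,y in((606,-206),(608,-208))],a)
print('pail rim scene (z68)',ray('scene',(220+628/2-200,140+219/2),68), ray('scene',(220+(628-400)/2,140+219/2),68))
E
```

```text
button wrist [ 606.03661878 -206.39980593   57.        ] foot wrist [ 606.36336023 -206.43645361    8.        ]
scene [ 599.86105502 -197.3540872    57.        ]
[array([368.50663914, 199.46125616]), array([368.40611644, 199.02174409])] (368.35, 201.1)
pail rim scene (z68) [499.50424141  81.75974614  68.        ] [499.50424141  81.75974614  68.        ]
```

Request:
{"name": "servo_tool", "arguments": {
  "motion": [
    [0, 0.1, -1.8, 19, 0, 0, -0.002],
    [0, 0.1, -1.8, 25, 0, 0, -0.002],
    [0, 0, -1.8, 30, 0, 0, 0],
    [0, 0, -1.8, 30, 0, 0, 0],
    [0, 0, -1.5, 20, 0, 0, 0],
    [0, 0, 0, 20, 0, 0, 0],
    [0, 0, 0, 10, 0, 0, 0],
    [0, 0, 0, 0, 0, 0, 0],
    [0, 0, 0, 0, 0, 0, 0]
  ]
}}

```text
time: 12.7
tool_pos: [608.8, -195.0, 93.9]
tcp_rot: [179.4, 0.2, 115.8]
ft_force: [0.2, 0.3, 0.4]
finger_gap: -0.5
```

```bash
python3 - <<'E'
from h import *
plan([(606.3,-206.8,66,115)],0,step=8)
E
```

```text
at 12.7 [ 608.8 -195.    93.9] [179.4   0.2 115.8] -0.5 [0.2 0.3 0.4]
[0, -2.4, -1.9, 7, 0.003, 0.001, 0.003],[0, -2.4, -1.9, 7, 0.003, 0.001, 0.003],[0, -2.4, -1.9, 7, 0.003, 0.001, 0.003],[0, -2.4, -1.8, 7, 0.003, 0.001, 0.003],
```

Request:
{"name": "servo_tool", "arguments": {
  "motion": [
    [0, -5, -3.8, 0, 0.006, 0.002, 0.006],
    [0, -4.5, -3.7, 0, 0.006, 0.002, 0.006],
    [0, 0, 0, 8, 0, 0, 0],
    [0, 0, 0, 8, 0, 0, 0],
    [0, 0, 0, 5, 0, 0, 0],
    [0, 0, 0, 0, 0, 0, 0]
  ]
}}

```text
time: 13.3
tool_pos: [608.6, -209.4, 75.9]
tcp_rot: [179.9, 0.2, 115.0]
ft_force: [-0.2, 0.6, -0.7]
finger_gap: 0.0
```

```bash
python3 - <<'E'
from h import *
plan([(606.3,-206.8,63,115)],0,step=8)
E
```

```text
at 13.3 [ 608.6 -209.4   75.9] [179.9   0.2 115. ] 0.0 [-0.2  0.6 -0.7]
[0, 1.7, -0.5, 6, 0.001, 0.002, 0.0],[0, 1.7, -0.5, 6, 0.001, 0.002, 0.0],
```

Request:
{"name": "servo_tool", "arguments": {
  "motion": [
    [0, 2.5, -1, 0, 0, 0, 0],
    [0, 1, 0, 5, 0, 0, 0],
    [0, 0, 0, 5, 0, 0, 0],
    [0, 0, 0, 0, 0, 0, 0],
    [0, 0, 0, 0, 0, 0, 0]
  ]
}}

```text
time: 13.8
tool_pos: [605.6, -205.8, 64.4]
tcp_rot: [179.9, 0.2, 115.1]
ft_force: [0.2, 0.3, 0.5]
finger_gap: 0.2
```

```bash
python3 - <<'E'
from h import *
plan([(606.3,-206.8,59,115)],0,step=8)
s=sense();I=snapshot('wrist');S=snapshot('scene')
cv2.imwrite('pics/v5.png',np.hstack([cv2.resize(I[100:300,220:420],(400,400)),cv2.resize(S[160:240,330:410],(400,400),interpolation=cv2.INTER_CUBIC)]))
E
```

```text
at 13.8 [ 605.6 -205.8   64.4] [179.9   0.2 115.1] 0.2 [0.2 0.3 0.5]
[0, -1.2, 0.2, 5, 0.001, 0.003, 0.001],
```

View pics/v5.png

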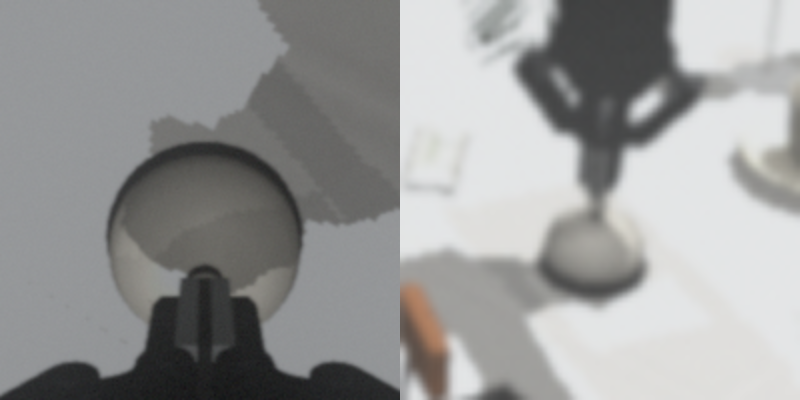

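Request:
{"name": "servo_tool", "arguments": {
  "motion": [
    [0, 0, 0, 3, 0, 0, 0],
    [0, 0, 0, 2, 0, 0, 0],
    [0, 0, 0, 1.5, 0, 0, 0]
  ]
}}

```text
time: 14.2
tool_pos: [606.3, -206.2, 58.4]
tcp_rot: [179.9, 0.2, 115.1]
ft_force: [-0.0, 0.2, 0.3]
finger_gap: 0.3
```

Request:
{"name": "servo_tool", "arguments": {
  "motion": [
    [0, 0, 0, 2, 0, 0, 0],
    [0, 0, 0, 2, 0, 0, 0],
    [0, 0, 0, 1.5, 0, 0, 0]
  ]
}}

```text
time: 14.5
tool_pos: [606.5, -206.3, 53.7]
tcp_rot: [179.9, 0.3, 115.1]
ft_force: [-6.7, 2.9, 16.1]
finger_gap: 0.1
```

Request:
{"name": "servo_tool", "arguments": {
  "motion": [
    [0, 0, 0, 0.6, 0, 0, 0],
    [0, 0, 0, 0.4, 0, 0, 0]
  ]
}}

```text
time: 14.7
tool_pos: [606.4, -206.2, 54.2]
tcp_rot: [179.9, 0.2, 115.1]
ft_force: [-4.0, 1.2, 6.8]
finger_gap: 0.0
```

Request:
{"name": "servo_tool", "arguments": {
  "motion": [
    [0, 0, 0, -4, 0, 0, 0],
    [0, 0, 0, -8, 0, 0, 0],
    [0, 0, 0, -20, 0, 0, 0],
    [0, 0, 0, -30, 0, 0, 0],
    [0, 0, 0, -40, 0, 0, 0],
    [0, 0, 0, -40, 0, 0, 0],
    [0, 0, 0, -30, 0, 0, 0],
    [0, 0, 0, -10, 0, 0, 0],
    [0, 0, 0, 0, 0, 0, 0]
  ]
}}

```text
time: 15.6
tool_pos: [604.5, -205.3, 242.8]
tcp_rot: [180.0, 0.1, 115.1]
ft_force: [-0.6, 0.4, -0.8]
finger_gap: -0.1
```

```bash
python3 - <<'E'
from h import *
s=sense();print(s['time'],s['tool_pos'],s['ft_force'])
S=snapshot('scene');T=snapshot('top');W=snapshot('wrist')
A=cv2.resize(S[130:330,210:410],(400,400),interpolation=cv2.INTER_CUBIC);B=cv2.resize(T[100:300,200:400],(400,400),interpolation=cv2.INTER_CUBIC)
cv2.imwrite('pics/v6.png',np.hstack([A,B]))
E
```

```text
15.6 [ 604.52797903 -205.25136249  242.79173211] [-0.56214026  0.40372215 -0.81867224]
```

View pics/v6.png

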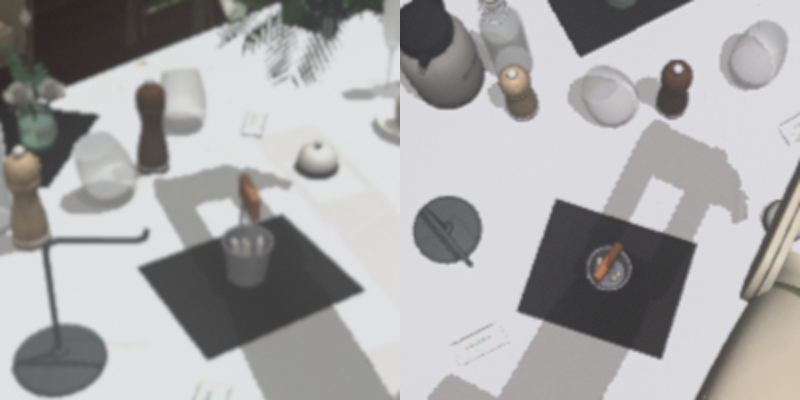

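```bash
python3 - <<'E'
from h import *
print('pail',ray('top',(304.2,233.7),68),'mat',ray('top',(303.8,238.9),6))
print(hand_in())
E
```

```text
pail [504.07879744  79.79847281  68.        ] mat [494.81929778  81.31254607   6.        ]
the job is handed in; nothing more can be done
None
```

I lifted the pail off its hook by the wooden grip, stood it upright near the middle of the slate mat and let go. Then I rang the bell once and handed the job in at about 16 s of the 56 s.

- **Pail:** the last pictures show it upright and released. The final top view puts it about 9 mm from the mat's centre. The scene camera puts it about 3–8 mm off, depending on which camera's mat centre I compare it with, so the two cameras disagree by a few mm.
- **Bell:** the button went down to 53.7 mm with 16 N on it, against a stop at about 53.5 mm and 8 N. I take that as reaching the stop. The force had dropped to 6.8 N by the end of the hold, so the time at the stop was short. I did not press again, and I did not read the button's return directly.
- **Everything else:** the mills, tumbler, packet and hook stand looked unmoved by eye. The gripper ended about 185 mm above the bell, touching nothing.

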